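# Set the carat scale to grams, shut its cover and tare the jar

### The job

The small carat scale is to weigh in grams with the black gem jar that stands on its pan as the container. With the fingertips only, gently press the unit button (second from the left of the four as seen from the robot), then swing the clear hinged cover all the way shut against the draught, and only then gently press the tare button (third from the left). Press no other button, let the jar stay where it stands on the pan, do not lift or shift the scale, and leave the things round it alone.

Things in the scene. Friction and masses are not known exactly. Their poses are not given: they have to be found in the camera images.
- scale: pocket carat scale, loose on four feet: pale body 205 x 128 mm, panel at 34 mm, 0.62 kg. Origin: centre of its underside. -x is its front (buttons), +x its back (hinge), +y its left seen from the robot, z up; turned up to 17 degrees. Row of four buttons 78 mm in front of the origin at y = 40, 13.5, -13, -39.5 mm, each 17 mm along y, 9.5 mm along x, tops at 38 mm
- unit_button (a point): centre of the top of the second button from the left (unpressed), the unit button; it goes straight down. The next buttons' near edges are 18 mm from this point on either side, so the fingertips set down here should be under 30 mm wide along the row
- tare_button (a point): centre of the top of the third button from the left (unpressed), the tare button; same size and spacing as the unit button
- scale_button_0 (a joint): travel of the leftmost (power) button in m, 0 = up, at most 0.0012, spring as below; not to be pressed
- scale_button_1 (a joint): travel of the unit button in m: 0 = up, 0.0012 = fully down; a spring of 4 N per mm (4.8 N fully down) returns it; it counts as pressed beyond 0.0008
- scale_button_2 (a joint): travel of the tare button in m, same spring and travel
- scale_button_3 (a joint): travel of the rightmost (count) button in m, same spring and travel; not to be pressed
- scale_lid (a joint): angle of the clear cover in rad: 0 = shut, level; grows as it swings up and back; starts at 0.9 to 1.5. Its hinge line runs along the scale's y, 90 mm behind the scale's origin, 39 mm up. The hinge is stiff: the cover stays wherever left between about 0.5 and 1.7 and sinks only slowly below that, so push it down all the way; under 1 N moves it
- cover_edge (a point): middle of the clear hood's free front edge, on its outer (top) face; moves with it. The hood is 104 mm long, 108 mm wide, 34 mm deep, 50 g. Shut, its flat top is at 68.6 mm, 30 mm above the hinge line, and this point is 108 mm in front of the hinge line. Open, the outer face looks up and backwards, away from the robot
- pan (a point): centre of the round weighing pan's top, 40.5 mm above the bench, 40 mm behind the scale's origin, pan 83 mm across
- jar: round black-lidded gem jar, 50 mm across, 24 mm tall, 16 g, standing loose on the pan within 8 mm of its centre; origin at the centre of its underside; it clears the shut cover by 2 mm
- dish: bystander: round steel dish with cut stones, 83 mm across, 13 mm tall, on the bench to the right of the scale, origin under its centre
- tweezers: bystander: steel tweezers 128 mm long, 10 mm tall, on the bench to the right of the scale, origin under its middle
- jar_white: bystander: round white-lidded gem jar, 50 mm across, 24 mm tall, on the bench to the left of the scale, origin under its centre
- loupe: bystander: small folded loupe, 27 x 42 x 18 mm, on the bench to the left of the scale, origin under its middle
There are look-alikes about, which are no part of the job. Leave any red or turquoise look-alike of the jar alone.

How it is judged:
On the way, in this order (a step that is already met when the one before it is completed fails the run):
1. the unit button is pressed, the cover still open (value of joint scale_button_1 above 0.0008 m and value of joint scale_lid above 0.7 rad), for 0.05 s.
2. the cover is shut, no button held down (value of joint scale_lid below 0.06 rad and value of joint each of scale_button_0, scale_button_1, scale_button_2, scale_button_3 below 0.0004 m), for 0.1 s.
3. the tare button is pressed with the cover shut (value of joint scale_button_2 above 0.0008 m and value of joint scale_lid below 0.06 rad), for 0.05 s.
At the end, for the whole second after the job is handed in: The cover is shut (under 0.06 rad), all four buttons are up, the jar stands upright on the pan within 30 mm of its centre, and the scale is at rest within 20 mm of where it stood (all of step 2 and horizontal distance between jar and pan below 0.03 m and height (world z) of jar between 0.036 and 0.05 m and angle between jar's own z axis and vertical below 0.1 rad and distance of scale from where it was at the start of the episode below 0.02 m and linear speed of scale below 0.01 m/s); the robot touches nothing.
It fails at once if a button is pressed out of turn: tare while the cover is not shut, unit once the cover is below 0.7 rad, or the leftmost or rightmost button at any time ((value of joint scale_button_2 above 0.0008 m and value of joint scale_lid above 0.06 rad) or (value of joint scale_button_1 above 0.0008 m and value of joint scale_lid below 0.7 rad) or value of joint any of scale_button_0, scale_button_3 above 0.0008 m).
It fails at once if roughness: the fingers press on the scale with over 30 N, or the cover is slammed (faster than 5 rad/s) (contact force between the fingers and scale above 30 N or velocity of joint scale_lid below -5 rad/s).
It fails at once if the scale is lifted or tipped (over 8 mm or 0.1 rad) or shifted by over 20 mm (height (world z) of scale above 0.008 m or angle between scale's own z axis and vertical above 0.1 rad or distance of scale from where it was at the start of the episode above 0.02 m).
It fails at once if the jar is lifted off the pan, tipped or pushed over 30 mm from the pan's centre (not (horizontal distance between jar and pan below 0.03 m and height (world z) of jar between 0.036 and 0.05 m and angle between jar's own z axis and vertical below 0.1 rad)).
It fails at once if a bystander is moved by over 15 mm (distance of any of dish, tweezers, jar_white, loupe from where it was at the start of the episode above 0.015 m).
It also fails if it takes over 51 s, if anything falls off the work surface, if the arm or the gripper's body presses on something with over 40 N, if the wrist force passes 120 N, or if a joint passes its speed limit or range.

### The arm

A 7-joint arm with a two-finger parallel gripper is mounted at the origin on the work surface; the furniture and walls round the work are solid. World frame = base frame: x ahead of the robot, y to its left, z up, the work surface at z = 0. Lengths are in m, angles in rad, forces in N, time in s.
With the tool pointing down it reaches from about 0.425 to 0.875 m from the base axis. Payload 4.7 kg.
Tool frame: the origin (TCP) lies midway between the tips of the shut fingers; the grasp point (between the pads) lies ctrl.grasp_offset behind it (ctrl.grasp_offset is the distance from the TCP to the grasp point, in m); z points along the fingers, y is the line along which they close (so a half turn about z gives the same grasp; the last joint's range is limited). The gripper opens to 87 mm and grips with 3 to 60 N. Pads are 19 mm wide; open, the fingers measure 117 mm over their backs; the gripper's body (75 mm by 190 mm) begins 51 mm behind the grasp point.
Start: joints at [-1.173, 0.321, -0.07, 1.45, 0.023, 1.371, -0.057], TCP at [0.243, 0.603, 0.223] pointing down, gripper open.
Joint ranges: [-2.86, 2.86], [-0.3, 2.09], [-1.38, 1.24], [0.06, 2.45], [-1.56, 4.7], [0.09, 2.05], [-2.69, 2.69]. Speed limits (rad/s): [2.57, 2.57, 3.14, 3.14, 3.14, 3.14, 3.14].

### API

Orientations are given as a rotation vector (axis times angle).
In Python, from bench import ctrl gives the robot as it stands. The module is installed in compiled form; this text tells all that it offers.
- The arm moves only by the tool jog_arm, never from a script. Its argument "moves" is one flat list of numbers, 7 for each row, row after row: the shift along the tool's x, y, z in units of 30 cm (1.0 is 30 cm), then the turn, a rotation vector about the tool's x, y, z in units of 60 degrees (1.0 is 60 degrees), then the gripper's target within -1 to 1 (fully open at 1, half-way at 0, shut at -1). In form: [x, y, z, wx, wy, wz, fingers, x, y, z, wx, wy, wz, fingers, ...]. A call has exactly 8 rows; each row is the pose to reach, as a shift and turn from the pose commanded when the call began, along the tool's axes at that moment; what a row does not reach only later rows make up. A row lasts 1/8 s, in which the tool goes at most 62.5 mm and 10.7 degrees, less where a joint would pass 70% of its speed; a pose out of reach is approached as far as the arm can. A call with a number of a shift or a turn outside -1 to 1 is refused whole. A call with a gripper value outside its range is refused whole. The fingers move at their own pace and stop on an object; "newtons" is the grip in N (left out, the last holds). Time passes only in rows, so rows that repeat a pose let the fingers close, or fill a call up. It gives the time, the measured TCP pose, the force, the opening and the grip force at its end, in the units of the state.
- ctrl.get_state(): the state, without advancing time (a new reading comes with each control period).
- ctrl.get_image(name): name is "side" or "top" or "wrist"; returns a dict with "pixels" (384x512x3 uint8, red, green, blue), "fx", "fy", "cx", "cy" (pixels), "xyz" and "rotation" of the camera in the world; the wrist camera has in their place "tool_from_camera" (4x4, takes a point from camera to tool coordinates, whose origin is the TCP and whose axes are the flange's). Camera axes: x right, y up, looking along -z (the intrinsics and any distortion apply to the point x, -y, -z); pixel columns grow to the right and rows downward; lengths in m; the calibration is good to about 2 mm. A picture is of the moment at which its call begins: read the wrist's pose just before it. There is no depth.
- ctrl.close_job(): hands the job in; it is judged then, once.
The state is a dict: "time": time; "joint_positions": joint angles; "qd": joint speeds; "joint_torque": joint torques, N m; "position": TCP position; "tool_rot": TCP orientation; "ft_force": force on the tool from outside, world axes, zero at the start; "torque": the same for the moment, N m; "grip_width": opening from 0.0 (shut) to 1.0 (fully open); "grip_force": force on a finger pad.
Only numpy, scipy, OpenCV 4.12 (cv2) and the standard library are available. Lean on these libraries where they do the work, as an engineer would, in place of code of your own. Each camera call takes 0.05 s, during which the arm holds its last target. There are 200 camera calls.

## Working session

There is one attempt and no reset: what is moved stays moved. The work goes in short steps, Python scripts to look and compute and a tool call to move; the robot and the scene stay as the last step left them, time stands still between calls to the robot, and variables do not carry over. Pictures are saved under pics/ and viewed, at most 10 in all, crops included, and the job is handed in when it is done.

Besides the shell and the picture viewer there is one more tool, called after ">>>" as name(argument=value, ...) on one line, values as JSON. jog_arm: Moves the arm, as the interface text tells. Its arguments: {"type":"object","properties":{"moves":{"type":"array"},"newtons":{"type":"number"}},"required":["moves"]}

```bash
mkdir -p pics; cat > h.py <<'E'
import numpy as np, cv2
from scipy.spatial.transform import Rotation as R
from bench import ctrl
def cam(n):
    s=ctrl.get_state(); d=ctrl.get_image(n)
    K=np.array([[d['fx'],0,d['cx']],[0,d['fy'],d['cy']],[0,0,1]])
    if n=='wrist':
        T=np.eye(4);T[:3,:3]=R.from_rotvec(s['tool_rot']).as_matrix();T[:3,3]=s['position']
        T=T@np.array(d['tool_from_camera']);p,r=T[:3,3],T[:3,:3]
    else: p,r=np.array(d['xyz']),np.array(d['rotation'])
    if r.shape!=(3,3): r=R.from_rotvec(r).as_matrix() if r.size==3 else R.from_quat(r).as_matrix()
    return d['pixels'],K,p,r,d
def ray(uv,K,p,r):
    x=np.linalg.inv(K)@np.array([uv[0],uv[1],1.]); return r@(x*[1,-1,-1])
def plane(uv,z,K,p,r):
    d=ray(uv,K,p,r); return p+d*(z-p[2])/d[2]
def proj(P,K,p,r):
    c=r.T@(np.array(P)-p); c=c*[1,-1,-1]; q=K@c; return q[:2]/q[2]
def save(n,img,scale=1):
    cv2.imwrite('pics/'+n,cv2.resize(img[...,::-1],None,fx=scale,fy=scale,interpolation=cv2.INTER_CUBIC))
E
python3 - <<'E'
from h import *
s=ctrl.get_state();print({k:np.round(v,3) for k,v in s.items()},ctrl.grasp_offset)
for n in('top','side'):
    im,K,p,r,d=cam(n);save(n+'0.png',im,1.5);print(n,K.round(1).tolist(),p,r.round(3).tolist(),[k for k in d])
E
```

```text
{'time': np.float64(0.0), 'joint_positions': array([-1.173,  0.322, -0.07 ,  1.452,  0.023,  1.371, -0.057]), 'qd': array([-0.001,  0.   , -0.   , -0.002, -0.001,  0.   ,  0.   ]), 'joint_torque': array([-1.0000e-03, -4.9128e+01, -4.0400e-01, -3.1253e+01, -6.4000e-02,
        4.4000e-02,  0.0000e+00]), 'position': array([0.243, 0.602, 0.221]), 'tool_rot': array([-5.990e-01, -3.084e+00,  3.000e-03]), 'ft_force': array([ 0.574, -0.186,  0.757]), 'torque': array([-0.007, -0.001,  0.042]), 'grip_force': np.float64(0.0), 'grip_width': np.float64(1.002)} 0.0187
top [[356.1, 0.0, 256.7], [0.0, 356.1, 183.3], [0.0, 0.0, 1.0]] [0.39526662 0.1231325  0.89029545] [[0.025, 0.984, -0.178], [-0.999, 0.031, 0.028], [0.033, 0.177, 0.984]] ['pixels', 'fx', 'fy', 'cx', 'cy', 'xyz', 'rotation']
side [[434.4, 0.0, 257.8], [0.0, 434.4, 193.3], [0.0, 0.0, 1.0]] [0.56182496 0.7804755  0.60272311] [[-0.999, -0.037, 0.02], [0.039, -0.628, 0.778], [-0.017, 0.778, 0.629]] ['pixels', 'fx', 'fy', 'cx', 'cy', 'xyz', 'rotation']
```

View pics/top0.png

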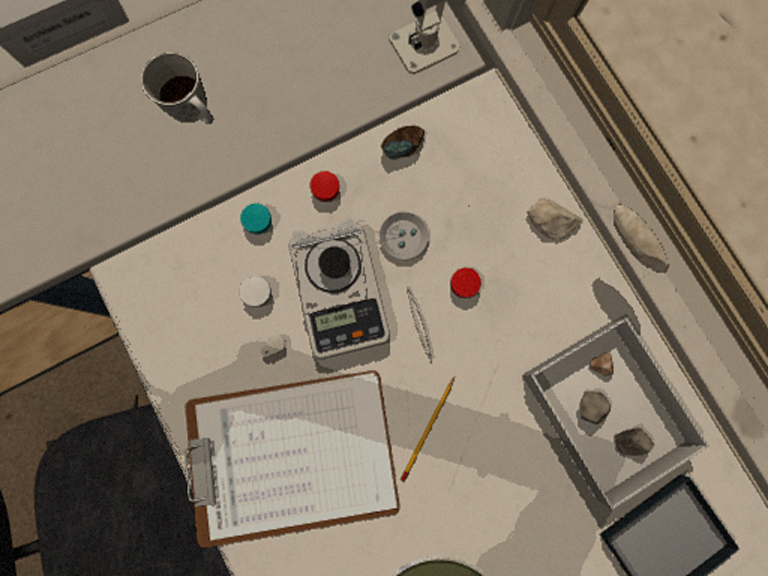

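View pics/side0.png

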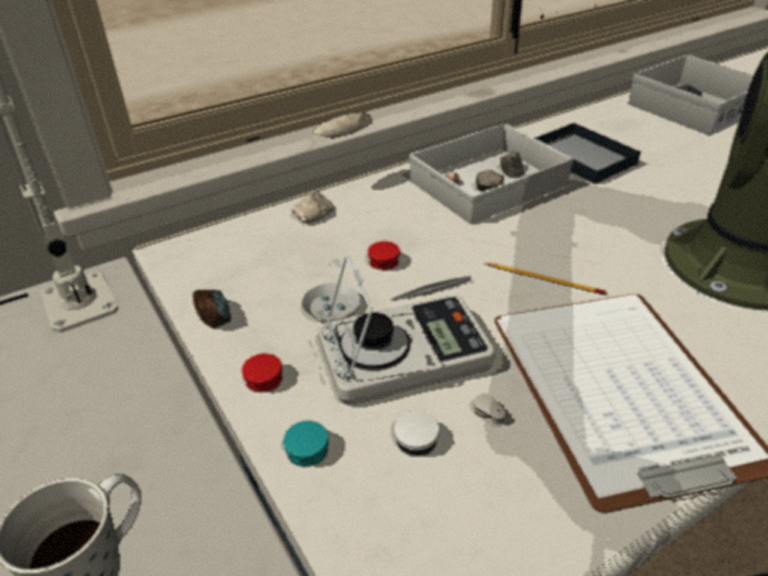

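The top view shows the scale at about (340,295), with buttons at (324,342), (341,338), (357,334, orange) and (374,330). The black jar on the pan is at (334,262). Look-alikes are red at (325,185) and (465,283), turquoise at (256,218) and white at (256,291); I choose the black one on the pan. Next is a close crop with measurements.

```bash
cat >> h.py <<'E'
def fitscale(uvs,K,p,r):
    q=np.array([plane(u,.038,K,p,r)[:2] for u in uvs]); ys=np.array([40,13.5,-13,-39.5])/1e3
    c=q.mean(0)-0; d=(ys-ys.mean())@(q-c)/((ys-ys.mean())**2).sum(); d/=np.linalg.norm(d)  # scale y
    yaw=np.arctan2(-d[0],d[1]); ex=np.array([d[1],-d[0]])
    o=c-ys.mean()*d+.078*ex
    return q,yaw,o
E
python3 - <<'E'
from h import *
im,K,p,r,d=cam('top')
q,yaw,o=fitscale(np.array([(324,342),(341,338),(357,334),(374,330)])/1.5,K,p,r)
print(q.round(4),yaw,o)
s,K2,p2,r2,_=cam('side')
ex=np.array([np.cos(yaw),np.sin(yaw)]);ey=np.array([-ex[1],ex[0]])
W=lambda x,y,z:np.array([*(o+x*ex+y*ey),z])
for n,P in [('b1',(-.078,.0135,.038)),('b2',(-.078,-.013,.038)),('pan',(.04,0,.0405)),('hinge',(.09,0,.039))]:
    print(n,W(*P).round(4),'top',proj(W(*P),K,p,r).round(1),'side',proj(W(*P),K2,p2,r2).round(1))
# lid angle predictions for cover_edge
for a in (.9,1.1,1.3,1.5):
    x=.09-.108*np.cos(a)+.03*np.sin(a); z=.039+.03*np.cos(a)+.108*np.sin(a)
    print(a,[(proj(W(x,y,z),K,p,r)).round(0).tolist() for y in(-.054,0,.054)],[(proj(W(x,y,z),K2,p2,r2)).round(0).tolist() for y in(-.054,0,.054)],W(x,0,z).round(3))
a=cv2.resize(im[140:245,180:280],(400,420),interpolation=cv2.INTER_CUBIC)
b=cv2.resize(s[160:280,200:340],(490,420),interpolation=cv2.INTER_CUBIC)[:, :400]
cv2.imwrite('pics/crop.png',np.hstack([a,b])[...,::-1])
E
```

```text
[[0.4387 0.1925]
 [0.4457 0.166 ]
 [0.4527 0.1409]
 [0.4598 0.1141]] 0.2636195073002763 [0.52461348 0.17343379]
b1 [0.4458 0.1661 0.038 ] top [227.3 225.3] side [310.7 218.9]
b2 [0.4527 0.1406 0.038 ] top [238.1 222.7] side [305.4 210.3]
pan [0.5632 0.1839 0.0405] top [221.8 176.4] side [249.8 226.7]
hinge [0.6115 0.1969 0.039 ] top [217.4 157.1] side [224.  233.1]
0.9 [[243.0, 159.0], [218.0, 164.0], [193.0, 170.0]] [[236.0, 167.0], [245.0, 185.0], [254.0, 204.0]] [0.569 0.186 0.142]
1.1 [[240.0, 149.0], [216.0, 154.0], [191.0, 160.0]] [[225.0, 167.0], [232.0, 184.0], [241.0, 203.0]] [0.59  0.191 0.149]
1.3 [[238.0, 139.0], [213.0, 144.0], [189.0, 150.0]] [[213.0, 168.0], [220.0, 185.0], [228.0, 205.0]] [0.612 0.197 0.151]
1.5 [[236.0, 129.0], [211.0, 135.0], [187.0, 140.0]] [[201.0, 171.0], [207.0, 189.0], [214.0, 209.0]] [0.633 0.203 0.149]
```

View pics/crop.png

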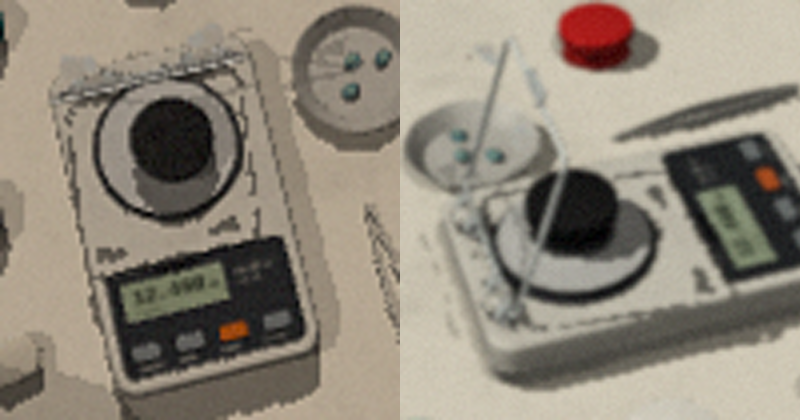

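The crop confirms four buttons at crop (147,352), (190,341), (233,331 orange) and (276,320). The black jar is on the pan, and the cover edge stands up at side crop (565,160)–(510,40), about 1.0–1.3 rad. Now I'll work out the move numbers.

```bash
cat >> h.py <<'E'
O=np.array([.5246,.1734]);YAW=.2636
def W(x,y,z,o=None,yaw=None):
    o=O if o is None else o; yaw=YAW if yaw is None else yaw
    ex=np.array([np.cos(yaw),np.sin(yaw)]);ey=np.array([-ex[1],ex[0]])
    return np.array([*(o+x*ex+y*ey),z])
def Rt(yaw=None):  # tool y along scale x, tool z down
    yaw=YAW if yaw is None else yaw
    y=np.array([np.cos(yaw),np.sin(yaw),0]);z=np.array([0,0,-1.]);return np.c_[np.cross(y,z),y,z]
def delta(P,Rg=None):
    s=ctrl.get_state();A=R.from_rotvec(s['tool_rot']).as_matrix();Rg=Rt() if Rg is None else Rg
    return np.r_[A.T@(P-s['position'])/.3, R.from_matrix(A.T@Rg).as_rotvec()/(np.pi/3)].round(4)
E
python3 - <<'E'
from h import *
print(delta(W(-.078,.0135,.17)))
im,K,p,r,d=cam('side')
for n,P in dict(hl=(.09,.054,.039),hr=(.09,-.054,.039)).items(): print(n,proj(W(*P),K,p,r).round(0))
for a in(1.0,1.28):print(a,[proj(W(.09+.03*np.sin(a),y,.039+.03*np.cos(a)),K,p,r).round(0) for y in(.054,-.054)])
E
```

```text
[-1.1704e+00 -1.0955e+00  1.7440e-01 -1.0000e-03  6.0000e-04  8.8180e-01]
hl [231. 253.]
hr [217. 215.]
1.0 [array([217., 250.]), array([204., 211.])]
1.28 [array([215., 254.]), array([202., 214.])]
```

>>> jog_arm(moves=[-0.14,-0.13,0,0,0,0.12,-1,-0.28,-0.26,0,0,0,0.24,-1,-0.42,-0.39,0,0,0,0.36,-1,-0.56,-0.52,0,0,0,0.48,-1,-0.7,-0.65,0,0,0,0.6,-1,-0.84,-0.78,0,0,0,0.72,-1,-0.97,-0.91,0,0,0,0.88,-1,-1,-1,0,0,0,0.88,-1])

```text
time: 1.25
position: [0.4108, 0.2088, 0.2227]
tool_rot: [1.916, 2.489, 0.001]
ft_force: [-0.6, 0.7, -0.1]
grip_width: 0.171
grip_force: 0.0
```

```bash
python3 - <<'E'
from h import *
s=ctrl.get_state();print(s['position'],s['time'],s['grip_width'],delta(W(-.078,.0135,.14)))
im,K,p,r,d=cam('wrist');save('w1.png',im,1.4)
print([ (n,proj(W(*P),K,p,r).round(0)) for n,P in dict(b1=(-.078,.0135,.038),b2=(-.078,-.013,.038),pan=(.04,0,.0405)).items()])
E
```

```text
[0.41079884 0.2087631  0.22271355] 1.25 0.17119226109496977 [-0.1672  0.0761  0.2758  0.0007  0.0003 -0.0044]
[('b1', array([275., 208.])), ('b2', array([275., 226.])), ('pan', array([361., 218.]))]
```

View pics/w1.png

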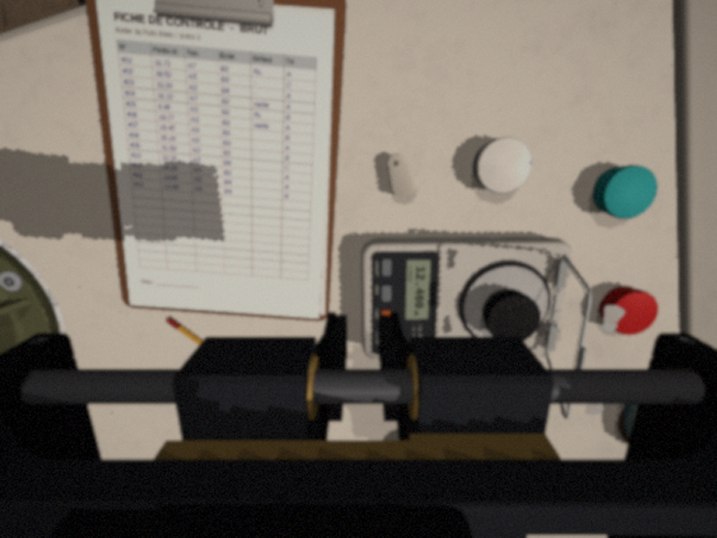

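The wrist view shows the unit button at (384,292) and orange tare at (384,314) in the 1.4x image. Both match the predictions to about 1 px, so I'm descending over the unit button.

>>> jog_arm(moves=[-0.08,0.04,0.12,0,0,0,-1,-0.167,0.076,0.25,0,0,0,-1,-0.167,0.076,0.35,0,0,0,-1,-0.167,0.076,0.45,0,0,0,-1,-0.167,0.076,0.52,0,0,0,-1,-0.167,0.076,0.54,0,0,0,-1,-0.167,0.076,0.54,0,0,0,-1,-0.167,0.076,0.54,0,0,0,-1])

```text
time: 2.3
position: [0.4452, 0.1703, 0.0616]
tool_rot: [1.907, 2.495, 0.003]
ft_force: [0.2, -0.5, 0.5]
grip_width: 0.003
grip_force: 0.0
```

```bash
python3 - <<'E'
from h import *
s=ctrl.get_state();print(s['position'],s['ft_force'],s['grip_width'],delta(W(-.078,.0135,.038)))
im,K,p,r,d=cam('wrist');save('w2.png',im[100:300,150:450],2)
print([ ((proj(W(*P),K,p,r)-[150,100])*2).round(0) for P in [(-.078,.0135,.038),(-.078,-.013,.038),(-.078,.04,.038)]])
E
```

```text
[0.44520664 0.17033713 0.06163036] [ 0.24853056 -0.52627751  0.53170794] 0.0026537585621006256 [-0.0141 -0.002   0.0788  0.0019 -0.0006  0.0019]
[array([216., 257.]), array([216., 318.]), array([216., 190.])]
```

View pics/w2.png

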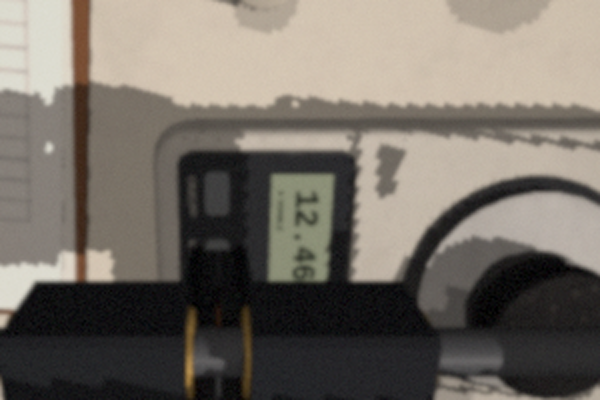

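>>> jog_arm(moves=[-0.014,-0.002,0,0,0,0,-1,-0.014,-0.002,0.02,0,0,0,-1,-0.014,-0.002,0.04,0,0,0,-1,-0.014,-0.002,0.06,0,0,0,-1,-0.014,-0.002,0.07,0,0,0,-1,-0.014,-0.002,0.075,0,0,0,-1,-0.014,-0.002,0.075,0,0,0,-1,-0.014,-0.002,0.075,0,0,0,-1])

```text
time: 3.35
position: [0.445, 0.1657, 0.0382]
tool_rot: [1.908, 2.496, 0.0]
ft_force: [-0.3, -1.1, 1.7]
grip_width: 0.003
grip_force: 0.8
```

```bash
python3 - <<'E'
from h import *
s=ctrl.get_state();print(s['position'],s['ft_force'],delta(W(-.078,.0135,.0365)))
E
```

```text
[0.44497776 0.16565911 0.03823446] [-0.27901128 -1.10919031  1.74795696] [ 0.0008  0.003   0.0058  0.0002 -0.0001  0.0017]
```

>>> jog_arm(moves=[0,0,0.001,0,0,0,-1,0,0,0.002,0,0,0,-1,0,0,0.003,0,0,0,-1,0,0,0.004,0,0,0,-1,0,0,0.005,0,0,0,-1,0,0,0.005,0,0,0,-1,0,0,0.005,0,0,0,-1,0,0,0.005,0,0,0,-1])

```text
time: 4.35
position: [0.4451, 0.1658, 0.0374]
tool_rot: [-1.908, -2.496, -0.0]
ft_force: [-3.0, -1.9, 9.7]
grip_width: 0.004
grip_force: 4.7
```

9.7 N is well above the 4.8 N needed for full travel, so the button is down. Retreating straight up.

>>> jog_arm(moves=[0,0,-0.02,0,0,0,-1,0,0,-0.1,0,0,0,-1,0,0,-0.2,0,0,0,-1,0,0,-0.36,0,0,0,-1,0,0,-0.52,0,0,0,-1,0,0,-0.66,0,0,0,-1,0,0,-0.66,0,0,0,-1,0,0,-0.66,0,0,0,-1])

```text
time: 5.35
position: [0.4447, 0.1656, 0.2339]
tool_rot: [-1.908, -2.496, 0.001]
ft_force: [-0.2, -0.6, 0.5]
grip_width: 0.004
grip_force: 0.0
```

```bash
python3 - <<'E'
from h import *
s=ctrl.get_state();print(s['position'],s['ft_force'],delta(W(.15,0,.235)),delta(W(.15,0,.13)))
im,K,p,r,d=cam('side');a=cv2.resize(im[160:290,200:360],(640,520),interpolation=cv2.INTER_CUBIC)
cv2.imwrite('pics/s3.png',a[...,::-1])
E
```

```text
[0.44468174 0.16557589 0.2338797 ] [-0.24902761 -0.61522712  0.52910156] [-4.570e-02  7.639e-01 -4.000e-03 -4.000e-04  1.000e-04  1.900e-03] [-4.57e-02  7.64e-01  3.46e-01 -4.00e-04  1.00e-04  1.90e-03]
```

View pics/s3.png

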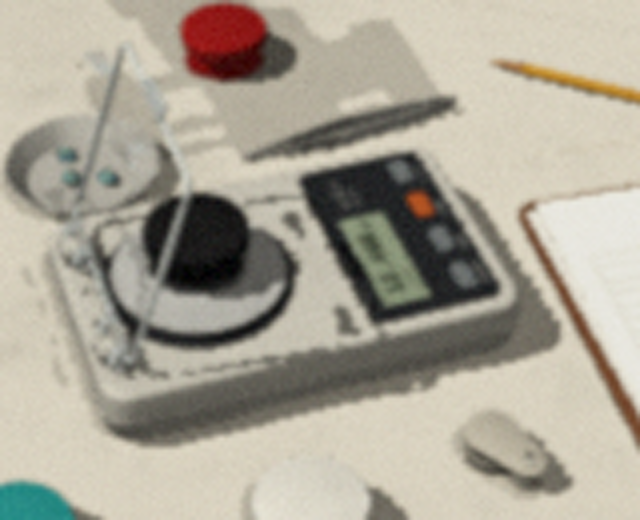

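The scale and cover are undisturbed, with the cover still at about 1.28 rad. I'm going high over the cover and coming down behind it.

>>> jog_arm(moves=[-0.01,0.17,0,0,0,0,-1,-0.02,0.34,0,0,0,0,-1,-0.03,0.51,0,0,0,0,-1,-0.045,0.66,0,0,0,0,-1,-0.045,0.764,0,0,0,0,-1,-0.045,0.764,0,0,0,0,-1,-0.045,0.764,0,0,0,0,-1,-0.045,0.764,0.1,0,0,0,-1])

```text
time: 6.4
position: [0.6703, 0.2128, 0.2071]
tool_rot: [1.906, 2.494, 0.007]
ft_force: [0.8, 0.7, 0.7]
grip_width: 0.005
grip_force: 0.0
```

>>> jog_arm(moves=[0,0,0.08,0,0,0,-1,0,0,0.16,0,0,0,-1,0,0,0.24,0,0,0,-1,0,0,0.25,0,0,0,-1,0,0,0.25,0,0,0,-1,0,0,0.25,0,0,0,-1,0,0,0.25,0,0,0,-1,0,0,0.25,0,0,0,-1])

```text
time: 7.4
position: [0.6699, 0.2128, 0.1301]
tool_rot: [1.908, 2.496, 0.001]
ft_force: [0.2, 0.0, 0.2]
grip_width: 0.003
grip_force: 0.0
```

```bash
python3 - <<'E'
from h import *
s=ctrl.get_state();print(s['position'],s['ft_force'],delta(W(.15,0,.13)))
print(YAW, (s['position'][:2]-O)@[np.cos(YAW),np.sin(YAW)])
for a in (1.3,1.1,.9,.7,.5,.3,.15,.05,0):
    c,q=np.cos(a),np.sin(a);print(a,delta(W(.105-.085*c+.03*q,0,.039+.03*c+.085*q))[:3])
im,K,p,r,d=cam('side');a=cv2.resize(im[120:290,150:350],(600,510),interpolation=cv2.INTER_CUBIC)
cv2.imwrite('pics/s4.png',a[...,::-1])
E
```

```text
[0.66990241 0.21284045 0.13014195] [0.16292028 0.01419844 0.17833488] [-0.0007 -0.0019  0.0005  0.0008 -0.0001  0.0019]
0.2636 0.15055992607854723
1.3 [-0.0005 -0.1313  0.0039]
1.1 [-0.0004 -0.1913  0.0058]
0.9 [-2.000e-04 -2.497e-01  1.950e-02]
0.7 [-1.000e-04 -3.042e-01  4.450e-02]
0.5 [-1.000e-04 -3.526e-01  7.990e-02]
0.3 [ 0.     -0.3931  0.1242]
0.15 [ 1.000e-04 -4.172e-01  1.622e-01]
0.05 [ 1.000e-04 -4.300e-01  1.894e-01]
0 [ 1.000e-04 -4.354e-01  2.034e-01]
```

View pics/s4.png

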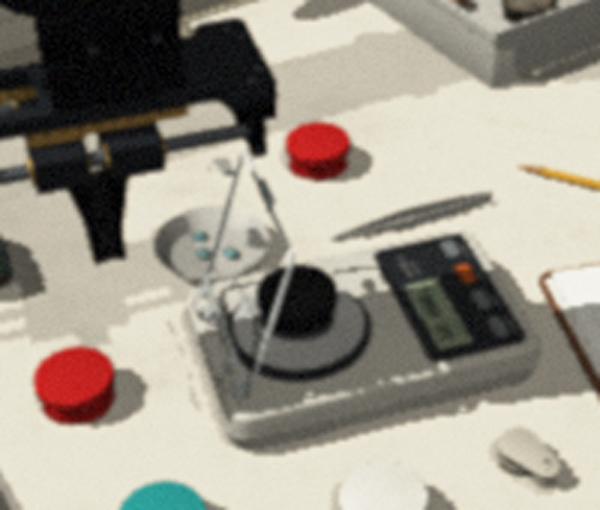

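The fingers are behind the open cover, clear of everything, with the tip at about (110,255). Now sweeping it along the arc.

>>> jog_arm(moves=[0,-0.065,0.002,0,0,0,-1,0,-0.131,0.004,0,0,0,-1,0,-0.16,0.005,0,0,0,-1,0,-0.191,0.006,0,0,0,-1,0,-0.22,0.012,0,0,0,-1,0,-0.25,0.02,0,0,0,-1,0,-0.277,0.032,0,0,0,-1,0,-0.304,0.045,0,0,0,-1])

```text
time: 8.45
position: [0.581, 0.1887, 0.1157]
tool_rot: [-1.908, -2.496, 0.0]
ft_force: [0.2, 1.4, 0.5]
grip_width: 0.007
grip_force: 0.4
```

>>> jog_arm(moves=[0,-0.025,0.018,0,0,0,-1,0,-0.049,0.035,0,0,0,-1,0,-0.07,0.057,0,0,0,-1,0,-0.089,0.079,0,0,0,-1,0,-0.101,0.098,0,0,0,-1,0,-0.113,0.117,0,0,0,-1,0,-0.12,0.131,0,0,0,-1,0,-0.126,0.144,0,0,0,-1])

```text
time: 9.45
position: [0.5451, 0.1789, 0.0726]
tool_rot: [1.908, 2.496, 0.0]
ft_force: [0.5, -0.1, 0.0]
grip_width: 0.005
grip_force: 0.1
```

```bash
python3 - <<'E'
from h import *
s=ctrl.get_state();print(s['position'],s['ft_force'],delta(W(.02,0,.0686)))
im,K,p,r,d=cam('side');a=cv2.resize(im[120:290,150:350],(600,510),interpolation=cv2.INTER_CUBIC)
cv2.imwrite('pics/s5.png',a[...,::-1])
E
```

```text
[0.54513145 0.17889303 0.07261323] [ 0.46188932 -0.09355816  0.01976774] [ 0.0002 -0.0042  0.0134  0.0001  0.      0.0019]
```

View pics/s5.png

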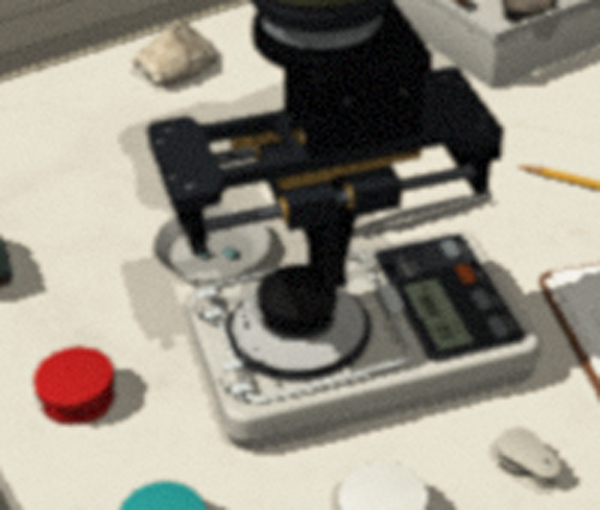

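The cover is nearly down, with its front rim by the display at about (395,300). Pressing it home.

>>> jog_arm(moves=[0,-0.02,0.004,0,0,0,-1,0,-0.03,0.007,0,0,0,-1,0,-0.03,0.01,0,0,0,-1,0,-0.03,0.012,0,0,0,-1,0,-0.03,0.014,0,0,0,-1,0,-0.03,0.016,0,0,0,-1,0,-0.03,0.016,0,0,0,-1,0,-0.03,0.016,0,0,0,-1])

```text
time: 10.5
position: [0.5367, 0.1766, 0.069]
tool_rot: [-1.908, -2.496, -0.001]
ft_force: [-1.5, -0.1, 5.7]
grip_width: 0.003
grip_force: 3.1
```

5.7 N at z = 0.069 means the cover is on its stop. Lifting and moving over the tare button.

```bash
python3 - <<'E'
from h import *
print(delta(W(-.078,-.013,.06)))
E
```

```text
[-4.270e-02 -3.018e-01  2.980e-02  3.000e-04 -4.000e-04  1.800e-03]
```

>>> jog_arm(moves=[0,0,-0.04,0,0,0,-1,0,0,-0.1,0,0,0,-1,-0.02,-0.12,-0.1,0,0,0,-1,-0.0427,-0.24,-0.1,0,0,0,-1,-0.0427,-0.302,-0.08,0,0,0,-1,-0.0427,-0.302,-0.03,0,0,0,-1,-0.0427,-0.302,0,0,0,0,-1,-0.0427,-0.302,0,0,0,0,-1])

```text
time: 11.5
position: [0.4526, 0.1403, 0.0673]
tool_rot: [-1.908, -2.496, 0.003]
ft_force: [0.7, -0.2, 0.4]
grip_width: 0.004
grip_force: 0.0
```

```bash
python3 - <<'E'
from h import *
s=ctrl.get_state();print(s['position'],s['ft_force'],delta(W(-.078,-.013,.038)))
im,K,p,r,d=cam('wrist');save('w6.png',im[80:300,150:470],1.5)
print([ ((proj(W(*P),K,p,r)-[150,80])*1.5).round(0) for P in [(-.078,.0135,.038),(-.078,-.013,.038),(-.078,.04,.038)]])
im,K,p,r,d=cam('side');save('s6.png',im[120:290,150:350],2)
a=cv2.imread('pics/w6.png');b=cv2.imread('pics/s6.png');h=330
cv2.imwrite('pics/c6.png',np.hstack([cv2.resize(a,(420,h)),cv2.resize(b,(380,h))]))
E
```

```text
[0.45257312 0.14030428 0.0672591 ] [ 0.67994518 -0.20187137  0.40231356] [ 0.0007  0.0007  0.0975 -0.0013  0.0009  0.0018]
[array([164., 161.]), array([164., 210.]), array([164., 107.])]
```

View pics/c6.png

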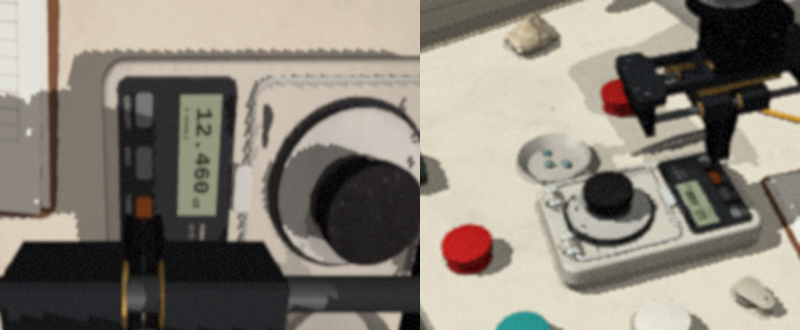

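The cover is shut, and the tips are over the orange tare button at (144,205), as predicted. Descending.

>>> jog_arm(moves=[0.001,0.001,0.02,0,0,0,-1,0.001,0.001,0.04,0,0,0,-1,0.001,0.001,0.06,0,0,0,-1,0.001,0.001,0.08,0,0,0,-1,0.001,0.001,0.09,0,0,0,-1,0.001,0.001,0.094,0,0,0,-1,0.001,0.001,0.094,0,0,0,-1,0.001,0.001,0.094,0,0,0,-1])

```text
time: 12.6
position: [0.4528, 0.1409, 0.0401]
tool_rot: [1.908, 2.496, 0.001]
ft_force: [-0.2, 0.3, 0.5]
grip_width: 0.006
grip_force: 0.0
```

>>> jog_arm(moves=[0,0,0.003,0,0,0,-1,0,0,0.005,0,0,0,-1,0,0,0.007,0,0,0,-1,0,0,0.008,0,0,0,-1,0,0,0.009,0,0,0,-1,0,0,0.01,0,0,0,-1,0,0,0.01,0,0,0,-1,0,0,0.01,0,0,0,-1])

```text
time: 13.6
position: [0.4527, 0.1408, 0.0374]
tool_rot: [-1.908, -2.496, -0.0]
ft_force: [-1.7, 0.2, 8.2]
grip_width: 0.005
grip_force: 3.5
```

8.2 N at the same height as before, so the tare button is fully down. Retreating.

>>> jog_arm(moves=[0,0,-0.02,0,0,0,-1,0,0,-0.1,0,0,0,-1,0,0,-0.2,0,0,0,-1,0,0,-0.36,0,0,0,-1,0,0,-0.52,0,0,0,-1,0,0,-0.6,0,0,0,-1,0,0,-0.6,0,0,0,-1,0,0,-0.6,0,0,0,-1])

```text
time: 14.6
position: [0.452, 0.1405, 0.2157]
tool_rot: [-1.907, -2.495, 0.002]
ft_force: [0.2, -1.2, -0.2]
grip_width: 0.002
grip_force: 0.0
```

```bash
python3 - <<'E'
from h import *
im,K,p,r,d=cam('side');save('s7.png',im[150:290,180:370],3)
E
```

```text
(no output)
```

View pics/s7.png

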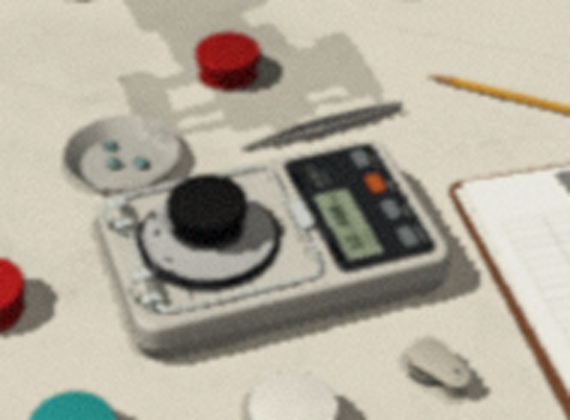

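The cover is shut with its front rim at (300,210), the jar stands on the pan at (207,210), and nothing else has moved.

```bash
python3 -c "
from bench import ctrl
print(ctrl.close_job())"
```

```text
the job is handed in; nothing more can be done
None
```

I pressed unit, swung the cover shut, then pressed tare, and handed the job in at about 15 s. The hand-in gave no verdict. Contact forces read under 10 N at each check, and the last picture shows the jar on the pan and nothing else moved.

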